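# Snug the adjustable wrench on a gearbox nut and pull the nut up

## Task

An adjustable wrench lies loosely over the last slack nut on the cover of the lathe gearbox. With one fingertip roll the knurled wheel in its head, pressing lightly, until the sliding jaw closes snugly on the nut; then swing the handle clockwise (seen from above), without forcing it, until the nut pulls up tight. Leave the wrench lying snug on the nut and do not disturb the other things.

Things in the scene. Friction and masses are not known exactly. Their poses are not given: they have to be found in the camera images.
- gearbox: Blue cast gearbox fixed on the bench, 248 x 360 x 72 mm (x, y, z), with a flat blue cover on top. Origin at the centre of its underside, z up; the cover's upper face is 72 mm above it. Of the cover's four hex nuts three are tight; the slack one, with the wrench on it, is at x 62, y 122 mm.
- nut_top (a point): Centre of the top face of the slack hex nut (24 mm across flats, 27.7 mm across corners, 15 mm high) on a 16 mm stud that stands 4 mm above it. The nut only turns, about this upright axis.
- nut (a joint): Turn of the nut in rad, clockwise from above positive: between -0.05 and 0.05 at the start. It drags with about 0.3 N m, stays where it is left, and pulls up hard after roughly a twelfth of a turn (25 to 32 degrees); tight, it reads 0.48 to 0.5.
- wrench: Loose steel adjustable wrench, 210 mm long, about 0.5 kg, lying flat on the cover, head 16 mm thick. Origin in the mouth at the underside, within 3 mm of the nut's axis; x points out of the mouth, y towards the sliding jaw, z up. The fixed jaw's face is at y = -12 mm, the throat at x = -15.5 mm; the handle runs off at 157.5 degrees from x towards y.
- mouth (a point): Point of the wrench in the mouth, 12 mm from the fixed jaw's face and 8 mm above the wrench's underside; over the nut's centre when the jaws sit snug. Axes are the wrench's.
- handle (a point): Point on the handle's centre line, 154 mm from the mouth, at mid thickness, 8 mm above the cover. The handle here is 22 to 24 mm wide and 10 mm thick, 3 mm clear of the cover. Axes are the wrench's, so the handle runs along 157.5 degrees from x towards y. About 3 to 5 N here turns the nut; over 25 N is forcing it.
- wheel_top (a point): Middle of the top of the knurled adjusting wheel (18 mm diameter, 16 mm long, axis along the wrench's y) in a window of the head. It stands 2.3 mm above the head, 18.3 mm above the cover, and cannot be pinched. A fingertip pressing down with 7 to 12 N and moving along the wrench's +x rolls it; lighter, it slips; over 25 N is too hard. Axes are the wrench's.
- wheel (a joint): Turn of the adjusting wheel in rad: 3.2 to 5.2 at the start. It grows, and the jaw closes 2.5 mm per full turn, as its top is rolled towards the mouth (the wrench's +x). It resists with about 0.05 N m (5 to 6 N at the rim) and holds where it is left. The jaw meets the nut at about 10 and is tight at 11 to 13.
- jaw (a joint): Closing travel of the sliding jaw in m: the mouth is 28 mm wide minus this. 0.004 is 24 mm, where it meets the nut; at the start the mouth is 2 to 3 mm too wide. Only the wheel moves it. Closed firmly it reads 0.0040 to 0.0048.
- spare_nut: Loose hex nut, 24 mm across flats, 15 mm high, standing on the near half of the cover: not to be disturbed. Origin under its centre.
- chuck_key: Loose T-shaped chuck key, 75 mm long, 64 mm cross bar, lying on the near half of the cover: not to be disturbed. Origin under the cross bar's middle; x along the shank.
- dial_stand: Dial gauge on a grey block stand, 180 mm high, on the bench to the left: not to be disturbed. Origin under the block's centre.
- oil_bottle: Grey plastic bottle, 60 mm diameter, 170 mm high, on the bench to the right: not to be disturbed. Origin under its centre.
- screwdriver: Screwdriver with a black handle, lying on the bench to the left: not to be disturbed.
- brush: Hand brush lying on the bench to the right: not to be disturbed.
- centre: Steel lathe centre, 108 mm long, 24 mm thick, lying on the bench to the left: not to be disturbed.

How it is judged (in metres and radians):
On the way, in this order (a step that is already met when the one before it is completed fails the run):
1. the sliding jaw is closed snugly on the nut: less than 0.5 mm of play, the wrench over the nut (value of joint jaw above 0.0035 m and horizontal distance between mouth and nut_top below 0.005 m), for 0.2 s.
2. the wrench has turned the nut clockwise until it pulls up (0.48 rad or more) (value of joint nut above 0.48 rad and horizontal distance between mouth and nut_top below 0.005 m), for 0.2 s.
At the end, for the whole second after the job is handed in: The nut is turned 0.48 rad or more, the wrench lies flat and at rest on the cover with its mouth within 5 mm of the nut's axis, and the jaw is still snug (less than 1 mm of play) (all of step 2 and value of joint jaw between 0.003 and 0.0055 m and z of wrench in the frame of gearbox below 0.076 m and angle between wrench's own z axis and vertical below 0.06 rad and linear speed of wrench below 0.01 m/s); the robot touches nothing.
It fails at once if the thumbwheel or another part of the wrench is pressed or pushed with more than 25 N (contact force between the fingers and wrench above 25 N).
It fails at once if the other things are disturbed (moved 25 mm) (distance of any of spare_nut, chuck_key, dial_stand, oil_bottle, screwdriver, brush, centre from where it was at the start of the episode above 0.025 m).
It also fails if it takes over 72 s, if anything falls off the work surface, if the arm or the gripper's body presses on something with over 40 N, if the wrist force passes 120 N, or if a joint passes its speed limit or range.

## Robot

A 6-joint arm with a two-finger parallel gripper is mounted at the origin on the work surface. World frame = base frame: x ahead of the robot, y to its left, z up, the work surface at z = 0. Lengths are in mm, angles in degrees, forces in N, time in s.
With the tool pointing down it reaches from about 300 to 850 mm from the base axis. Payload 4.2 kg.
Tool frame: the origin (TCP) lies on the centre line of the jaws, within the pads' length; the fingertips stand 14 mm ahead of it and the grasp point (between the pads) lies 5 mm behind it; z points along the fingers, y is the direction in which the jaws open and shut (so a half turn about z gives the same grasp; the last joint's range is limited). The gripper opens to 91 mm and grips with 3 to 60 N. Pads are 32 mm wide; open, the fingers measure 118 mm over their backs; the gripper's body (76 mm by 178 mm) begins 60 mm behind the grasp point.
Start: joints at [61.937, 18.312, 89.639, -0, 72.044, -1.146], TCP at [260.311, 512.718, 227.976] pointing down, gripper open.
Joint ranges: [-177.97, 177.97], [-48.28, 115.42], [12.27, 149.76], [-77.06, 257.06], [2.81, 150.46], [-146.56, 146.56]. Speed limits (degrees/s): [147.25, 147.25, 180, 180, 180, 180].

## Interface

Orientations are given as [roll, pitch, yaw] about the fixed x, y, z axes, in that order (R = Rz(yaw) Ry(pitch) Rx(roll)).
In Python, from workcell import env gives the robot as it stands.
- The arm moves only by the tool play_rows, never from a script. Its argument "increments" is a list of rows, each a list of 5 numbers: the shift along the world's x, y, z in mm, then the turn about the world's z in degrees, then the closure, from 0 (fully open) to 1 (shut). In form: [[x, y, z, yaw, fingers], ...]. A call has 1 to 20 rows; each row shifts and turns the commanded pose from where the row before left it; what a row does not reach is not made up. A row lasts 1/8 s, in which the tool goes at most 62.5 mm and 10.7 degrees, less where a joint would pass 70% of its speed; a pose out of reach is approached as far as the arm can. A call is refused whole if a number of a shift passes 62.5 or a number of a turn 10.7, either way. A call with a gripper value outside its range is refused whole. The fingers move at their own pace and stop on an object; "newtons" is the grip in N (left out, the last holds). Time passes only in rows, so rows that do not move let the fingers close. It gives the time, the measured TCP pose, the force and the opening at its end, in the units of the state.
- env.state(): the state, without advancing time (a new reading comes with each control period).
- env.grab_frame(name): name is "side" or "top" or "wrist"; returns the picture (400x640x3 uint8, red, green, blue); there is no depth.
- env.calibration(name): a dict with "fx", "fy", "cx", "cy" (pixels), "R" (3x3) and "t" (3): a world point X has camera coordinates R X + t; the wrist camera has in their place "hand_eye" (4x4, takes a point from camera to tool coordinates, whose origin is the TCP and whose axes are the flange's). Camera axes: x right, y down, z forward; pixel columns grow to the right and rows downward; lengths in mm; the calibration is good to about 2 mm. A picture is of the moment at which its call begins: read the wrist's pose just before it. calibration takes no time and is no camera call.
- env.job_done(): hands the job in, once; it reports no verdict.
The state is a dict: "time_s": time; "qpos": joint angles; "qvel": joint speeds; "effort": joint torques, N m; "ee_pos": TCP position; "ee_rot": TCP orientation; "force": force on the tool from outside, world axes, zero at the start; "torque": the same for the moment, N m; "gripper_width": finger opening in mm.
Only numpy, scipy, OpenCV 4.12 (cv2) and the standard library are available. Lean on these libraries where they do the work, as an engineer would, in place of code of your own. Each camera call takes 0.05 s, during which the arm holds its last target.

## Working session

There is one attempt and no reset: what is moved stays moved. The work goes in short steps, Python scripts to look and compute and a tool call to move; the robot and the scene stay as the last step left them, time stands still between calls to the robot, and variables do not carry over. Pictures are saved under pics/ and viewed, and the job is handed in when it is done.

Besides the shell and the picture viewer there is one more tool, called after "Call:" by a JSON object that holds its "api" and its "payload", one argument or row to a line. play_rows: Moves the arm, as the interface text tells. Its arguments: {"type":"object","properties":{"increments":{"type":"array"},"newtons":{"type":"number"}},"required":["increments"]}

```bash
mkdir -p pics; ls
python3 - <<'E'
from workcell import env
import cv2,json
print(env.state())
for n in("top","side","wrist"):
    c=env.calibration(n);print(n,c)
    im=env.grab_frame(n);cv2.imwrite(f"pics/{n}0.png",im[:,:,::-1])
E
```

```text
pics
{'time_s': 0.0, 'qpos': array([ 6.19367350e+01,  1.83504211e+01,  8.97078926e+01, -2.24496475e-03,
        7.20430693e+01, -1.14522065e+00]), 'qvel': array([-0.10262642, -0.1122656 , -0.04218995, -0.0602899 , -0.00041126,
       -0.03139158]), 'effort': array([-2.72661280e-03, -4.12460339e+01, -2.31967252e+01,  7.24271592e-02,
        4.56748414e-02, -1.48006197e-04]), 'ee_pos': array([260.08391665, 512.26582207, 227.12241622]), 'ee_rot': array([-1.79898595e+02,  1.07659072e-04,  1.53082650e+02]), 'force': array([ 0.35130207, -0.44487187,  0.33470247]), 'torque': array([0.00933308, 0.00402163, 0.0088689 ]), 'gripper_width': 91.22977004968276}
top {'fx': 415.0589829034372, 'fy': 415.0589829034372, 'cx': 323.74533869030654, 'cy': 199.36415754387895, 'R': array([[ 0.01890355, -0.99975753, -0.01129339],
       [-0.98701292, -0.01685797, -0.15975386],
       [ 0.15952474,  0.01416664, -0.98709228]]), 't': array([ -10.55821922,  488.82948218, 1286.12837829])}
side {'fx': 471.88934998548444, 'fy': 471.88934998548444, 'cx': 325.5644574911242, 'cy': 207.40723928296018, 'R': array([[-0.85355627, -0.52072383, -0.01698219],
       [-0.38967663,  0.65970436, -0.64260585],
       [ 0.3458234 , -0.54188269, -0.7660087 ]]), 't': array([ 394.27904314,  239.64049104, 1491.2160438 ])}
wrist {'fx': 296.6106959304663, 'fy': 296.6106959304663, 'cx': 319.67914987558373, 'cy': 199.3208156468914, 'hand_eye': array([[-6.25476353e-04, -9.70984003e-01, -2.39143626e-01,
         6.60393467e+01],
       [ 9.99999104e-01, -8.90341665e-04,  9.99532063e-04,
        -6.18250378e-01],
       [-1.18344918e-03, -2.39142787e-01,  9.70983690e-01,
        -1.55893295e+02],
       [ 0.00000000e+00,  0.00000000e+00,  0.00000000e+00,
         1.00000000e+00]])}
```

View pics/top0.png

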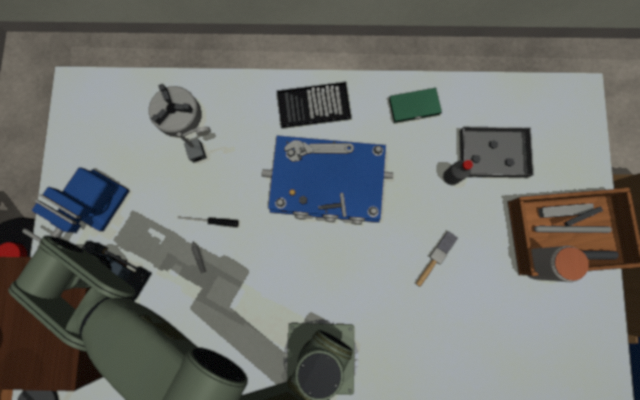

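View pics/side0.png

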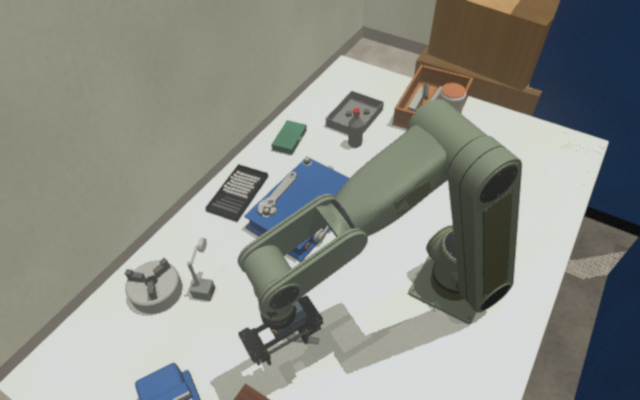

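View pics/wrist0.png

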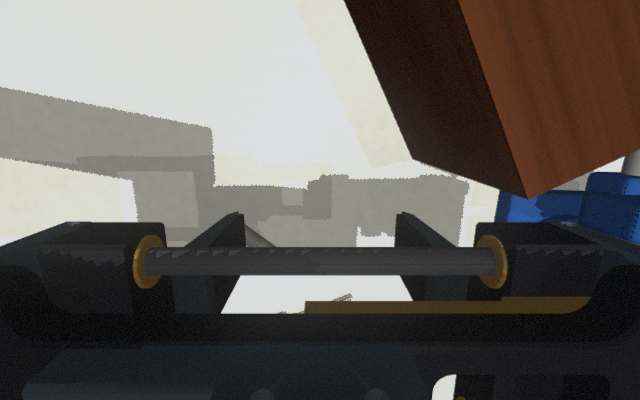

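```bash
cat > h.py <<'E'
import numpy as np,cv2
from scipy.spatial.transform import Rotation as Ro
from workcell import env
def cam(name,st=None):
    c=env.calibration(name);K=np.array([[c['fx'],0,c['cx']],[0,c['fy'],c['cy']],[0,0,1]])
    if 'R' in c: R=np.array(c['R']);t=np.array(c['t'])
    else:
        T=np.eye(4);T[:3,:3]=Ro.from_euler('xyz',st['ee_rot'],degrees=True).as_matrix();T[:3,3]=st['ee_pos']
        M=np.linalg.inv(T@np.array(c['hand_eye']));R=M[:3,:3];t=M[:3,3]
    return K,R,t
def ray(C,uv,z):
    K,R,t=C;d=R.T@np.linalg.inv(K)@np.array([uv[0],uv[1],1.]);o=-R.T@t
    return o+d*(z-o[2])/d[2]
def proj(C,X):
    K,R,t=C;p=K@(R@np.asarray(X,float)+t);return p[:2]/p[2]
def shot(n,name,crop=None,s=1):
    st=env.state();im=env.grab_frame(n)[:,:,::-1].copy()
    cv2.imwrite(f"pics/{name}_raw.png",im)
    if crop: x0,y0,x1,y1=crop;im=im[y0:y1,x0:x1]
    cv2.imwrite(f"pics/{name}.png",cv2.resize(im,None,fx=s,fy=s,interpolation=cv2.INTER_CUBIC))
    return st,im
E
python3 - <<'E'
from h import *
im=cv2.imread('pics/top0.png');cv2.imwrite('pics/top0z.png',cv2.resize(im[120:235,250:400],None,fx=5.2,fy=5.2,interpolation=cv2.INTER_CUBIC))
C=cam('top')
hsv=cv2.cvtColor(im,cv2.COLOR_BGR2HSV);m=cv2.inRange(hsv,(100,100,60),(130,255,255));m[:, :250]=0;m[:,400:]=0;m[:120]=0;m[240:]=0
c=max(cv2.findContours(m,0,2)[0],key=cv2.contourArea);r=cv2.minAreaRect(c);print(r)
b=cv2.boxPoints(r);P=np.array([ray(C,p,72) for p in b]);print(P.round(1));
for p in [(298,150),(350,149),(378,151),(280,204),(373,211),(305,201)]: print(p,ray(C,p,85).round(1))
E
```

```text
((327.0055236816406, 178.43798828125), (111.53843688964844, 76.7838363647461), 5.1021647453308105)
[[ 441.9  169.9   72. ]
 [ 688.6  158.    72. ]
 [ 661.3 -196.5   72. ]
 [ 417.  -174.2   72. ]]
(298, 150) [637.4  81.5  85. ]
(350, 149) [643.2 -81.8  85. ]
(378, 151) [ 638.1 -169.6   85. ]
(280, 204) [464.8 132.   85. ]
(373, 211) [ 448. -154.   85.]
(305, 201) [475.5  55.2  85. ]
```

View pics/top0z.png

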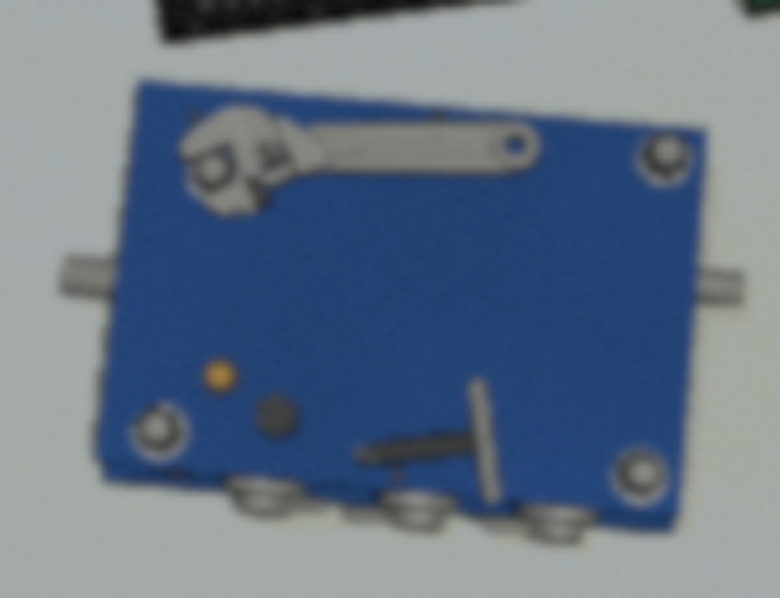

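Call:
{"api": "play_rows", "payload": {
  "increments": [
    [10,-10,20,0,1],
    [28,-33,0,-2.5,1],
    [28,-33,0,-2.5,1],
    [28,-33,0,-2.5,1],
    [28,-33,0,-2.5,1],
    [28,-33,0,-2.5,1],
    [28,-33,0,-2.5,1],
    [28,-33,0,-2.5,1],
    [28,-33,0,-2.5,1],
    [28,-33,-18,-2.5,1],
    [28,-33,-20,-2.5,1],
    [28,-33,-20,-2.5,1],
    [28,-33,-20,-2.5,1],
    [28,-33,-20,-2.5,1],
    [18,-23,0,-2.5,1],
    [0,0,0,0,1],
    [0,0,0,0,1]
  ],
  "newtons": 20
}}

```text
time_s: 2.28
ee_pos: [651.7, 51.2, 149.8]
ee_rot: [-180.0, -0.0, 118.1]
force: [-0.2, 0.3, -0.1]
gripper_width: 0.6
```

Run:
```python
from h import *
st,im=shot('wrist','w1');print(st['ee_pos'],st['ee_rot'],st['force'],st['gripper_width'],st['time_s'])
C=cam('wrist',st)
print(ray(C,(320,200),88))
```

```text
[651.71759095  51.24601234 149.82680769] [-1.79970766e+02 -4.86044770e-02  1.18107766e+02] [-0.2000921   0.26628305 -0.13721006] 0.5750238794267505 2.275
[646.47169955  61.94211963  88.        ]
```

View pics/w1.png

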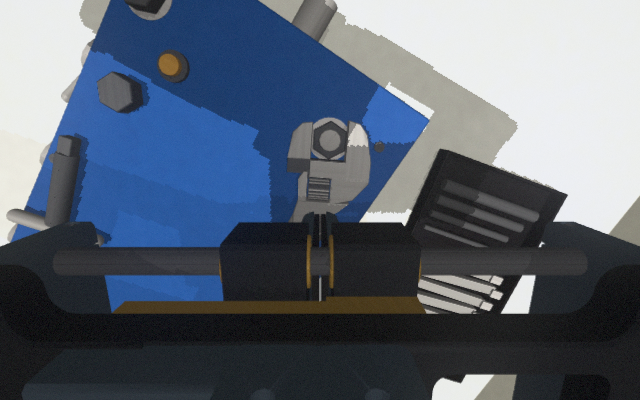

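Run:
```python
from h import *
im=cv2.imread('pics/w1_raw.png');cv2.imwrite('pics/w1z.png',cv2.resize(im[105:235,260:400],None,fx=4.6*1.2,fy=4.6,interpolation=cv2.INTER_CUBIC) if 0 else cv2.resize(im[105:235,250:410],None,fx=4.6,fy=4.6,interpolation=cv2.INTER_CUBIC))
```

```text
(no output)
```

View pics/w1z.png

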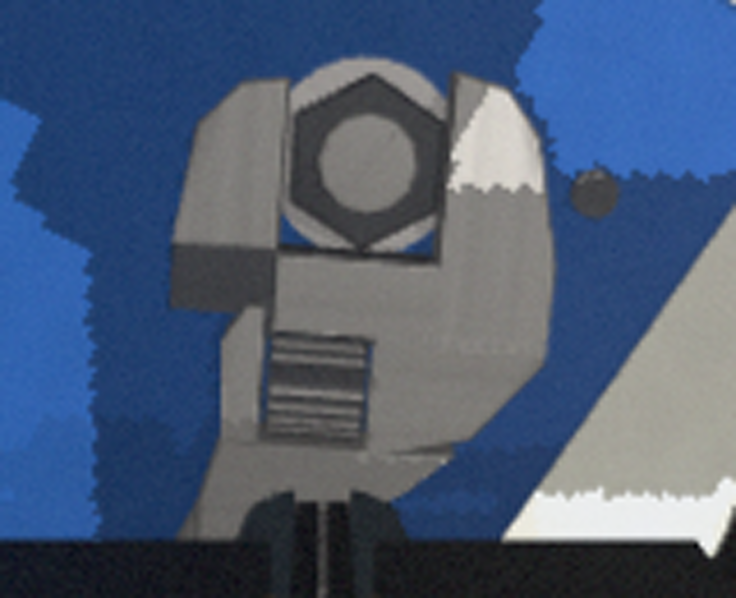

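Run:
```python
from h import *
st=dict(ee_pos=np.array([651.7176,51.246,149.827]),ee_rot=np.array([-179.9708,-.0486,118.1078]))
C=cam('wrist',st)
f=lambda x,y,z:ray(C,(250+x/4.6,105+y/4.6),z)
nut=f(368,163,91);wh=f(317,389,90.3)
a,b=f(439,258,88),f(453,82,88);d=b-a;print('x dir fixed jaw',np.degrees(np.arctan2(d[1],d[0])))
a2,b2=f(280,248,88),f(290,85,88);d=b2-a2;print('sliding',np.degrees(np.arctan2(d[1],d[0])))
d=f(270,335,88)-f(370,342,88);print('wheel axis',np.degrees(np.arctan2(d[1],d[0])))
d=f(278,248,88)-f(438,262,88);print('throat',np.degrees(np.arctan2(d[1],d[0])),np.linalg.norm(d))
print('nut',nut,'wheel',wh,wh-nut)
for yaw in(112,114,116):
  t=np.radians(yaw);x=np.array([np.cos(t),np.sin(t)]);y=np.array([-x[1],x[0]]);r=(wh-nut)[:2];print(yaw,r@x,r@y, [((f(*p,88)-nut)[:2]@y).round(1) for p in((439,258),(453,82),(280,248),(290,85))])
T=cam('top');print('top: nut',ray(T,(291,152.3),91),'wheel',ray(T,(302.3,150.4),90.3),'hole',ray(T,(349,147.9),85))
for n in((250+665/5.2,0),):pass
```

```text
x dir fixed jaw 114.69126676757568
sliding 114.14562102921401
wheel axis -155.9865235610172
throat -156.91694496976646 25.58647501617199
nut [631.85507649 104.42216194  91.        ] wheel [641.73484721  69.0976355   90.3       ] [  9.87977072 -35.32452643  -0.7       ]
112 -36.45335783269656 4.072436615058187 [np.float64(-13.1), np.float64(-11.8), np.float64(12.3), np.float64(13.2)]
114 -36.28902544382328 5.34215963818313 [np.float64(-12.6), np.float64(-12.2), np.float64(12.8), np.float64(12.9)]
116 -36.08048046734255 6.6053740626855575 [np.float64(-12.1), np.float64(-12.7), np.float64(13.3), np.float64(12.5)]
top: nut [627.88818161 102.70551563  91.        ] wheel [634.77569075  67.56587057  90.3       ] hole [646.69551741 -78.67225326  85.        ]
```

Call:
{"api": "play_rows", "payload": {
  "increments": [
    [-3.5,3.5,-15,-2,1],
    [-3.2,3.3,-15,-2,1],
    [0,0,-10,0,1],
    [0,0,0,0,1]
  ]
}}

```text
time_s: 2.82
ee_pos: [645.0, 58.1, 109.6]
ee_rot: [-179.9, -0.0, 114.2]
force: [-0.0, 1.0, 1.0]
gripper_width: 0.7
```

Run:
```python
from h import *
st,im=shot('wrist','w2',(220,80,420,240),4)
print(st['ee_pos'],st['ee_rot'],st['force'])
```

```text
[645.03045741  58.07668683 109.57041032] [-1.79942324e+02 -2.20956532e-02  1.14169317e+02] [-0.02410458  1.02668044  0.98810252]
```

View pics/w2.png

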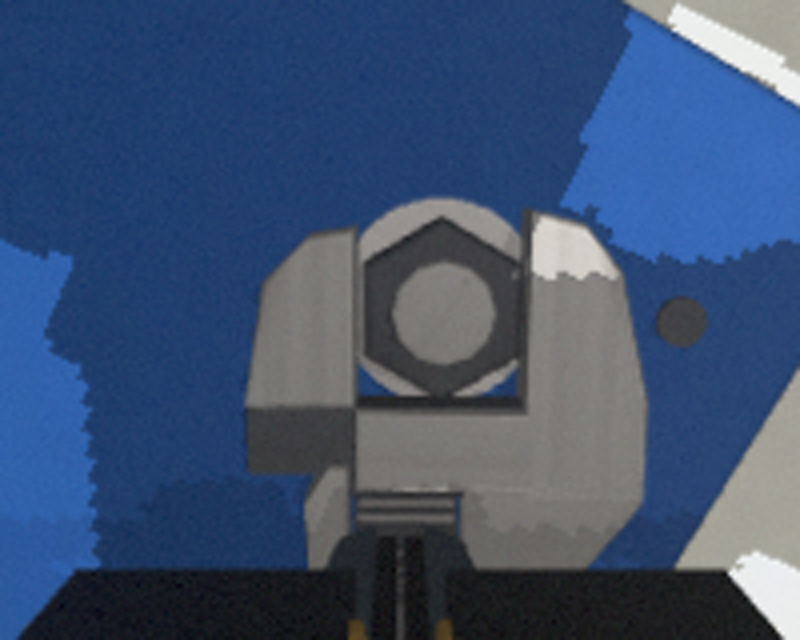

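Call:
{"api": "play_rows", "payload": {
  "increments": [
    [0,0,-4,0,1],
    [0,0,-1,0,1],
    [0,0,0,0,1]
  ]
}}

```text
time_s: 3.25
ee_pos: [645.7, 57.4, 105.0]
ee_rot: [180.0, 0.0, 114.1]
force: [-0.6, -0.7, 0.0]
gripper_width: 0.4
```

Call:
{"api": "play_rows", "payload": {
  "increments": [
    [0,0,-0.5,0,1],
    [0,0,-0.5,0,1]
  ]
}}

```text
time_s: 3.5
ee_pos: [645.8, 57.5, 104.5]
ee_rot: [180.0, 0.0, 114.1]
force: [-0.0, -0.3, 3.9]
gripper_width: 0.8
```

Call:
{"api": "play_rows", "payload": {
  "increments": [
    [0,0,-0.5,0,1],
    [0,0,0,0,1]
  ]
}}

```text
time_s: 3.75
ee_pos: [645.8, 57.5, 104.4]
ee_rot: [179.9, 0.0, 114.1]
force: [-1.5, -0.5, 4.7]
gripper_width: 0.5
```

Call:
{"api": "play_rows", "payload": {
  "increments": [
    [0,0,-0.5,0,1],
    [0,0,0,0,1]
  ]
}}

```text
time_s: 4.0
ee_pos: [645.8, 57.5, 104.4]
ee_rot: [179.9, 0.0, 114.1]
force: [-1.6, -0.5, 7.6]
gripper_width: 0.5
```

Call:
{"api": "play_rows", "payload": {
  "increments": [
    [0,0,-0.4,0,1],
    [0,0,0,0,1]
  ]
}}

```text
time_s: 4.25
ee_pos: [645.8, 57.5, 104.3]
ee_rot: [179.9, 0.0, 114.1]
force: [-2.6, -0.3, 9.0]
gripper_width: 0.3
```

Call:
{"api": "play_rows", "payload": {
  "increments": [
    [-0.8,1.8,-0.1,0,1],
    [-1.2,2.7,0,0,1],
    [-1.2,2.7,0,0,1]
  ]
}}

```text
time_s: 4.62
ee_pos: [643.6, 62.5, 104.4]
ee_rot: [179.9, 0.3, 114.1]
force: [0.3, -6.4, 7.9]
gripper_width: 0.2
```

Call:
{"api": "play_rows", "payload": {
  "increments": [
    [-1.2,2.7,0,0,1],
    [-1.2,2.7,0,0,1]
  ]
}}

```text
time_s: 4.88
ee_pos: [641.3, 67.8, 104.3]
ee_rot: [179.9, 0.3, 114.1]
force: [-0.2, -6.2, 8.4]
gripper_width: 0.6
```

Call:
{"api": "play_rows", "payload": {
  "increments": [
    [-1.2,2.7,0,0,1],
    [-1.2,2.7,0,0,1]
  ]
}}

```text
time_s: 5.12
ee_pos: [638.9, 73.2, 104.3]
ee_rot: [179.9, 0.3, 114.1]
force: [-0.1, -6.1, 8.9]
gripper_width: 0.3
```

Call:
{"api": "play_rows", "payload": {
  "increments": [
    [-1.2,2.7,0,0,1],
    [0,0,0,0,1],
    [0,0,5,0,1],
    [0,0,2,0,1],
    [4.1,-9.2,0,0,1],
    [4.1,-9.2,0,0,1],
    [0,0,0,0,1]
  ]
}}

```text
time_s: 6.0
ee_pos: [644.9, 58.8, 109.1]
ee_rot: [-180.0, -0.0, 114.0]
force: [-1.1, 0.1, 0.4]
gripper_width: 0.5
```

Run:
```python
from h import *
st,im=shot('wrist','w3',(220,80,420,240),4)
print(st['ee_pos'],st['ee_rot'],st['force'])
```

```text
[644.93094399  58.83158924 109.12348112] [-1.79986873e+02 -2.62693476e-03  1.14005330e+02] [-1.12030207  0.09630414  0.3555516 ]
```

View pics/w3.png

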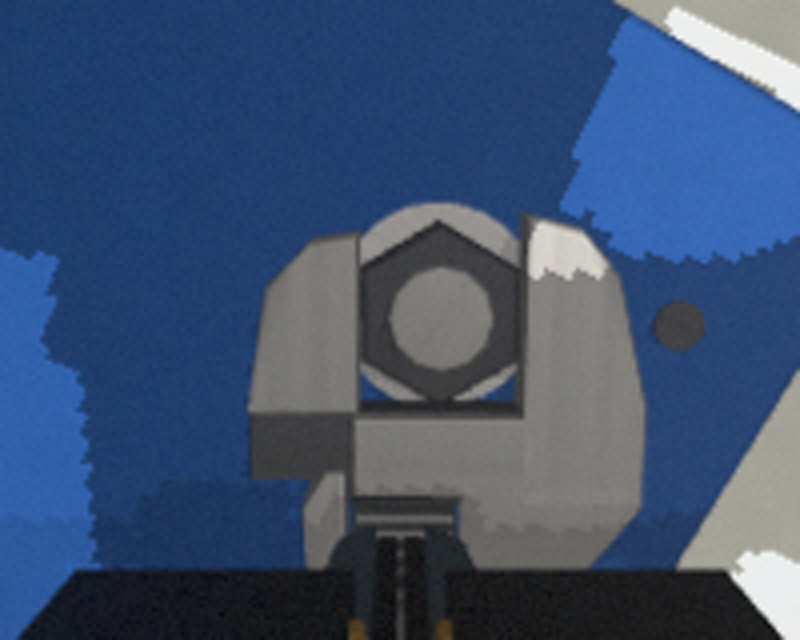

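Call:
{"api": "play_rows", "payload": {
  "increments": [
    [0,0,-4,0,1],
    [0,0,-1.5,0,1],
    [0,0,-1.5,0,1],
    [-0.8,1.8,0,0,1],
    [-1.2,2.7,0,0,1]
  ]
}}

```text
time_s: 6.68
ee_pos: [643.5, 62.3, 104.4]
ee_rot: [179.9, 0.3, 114.2]
force: [-0.8, -6.3, 7.8]
gripper_width: 0.4
```

Call:
{"api": "play_rows", "payload": {
  "increments": [
    [-1.2,2.7,0,0,1],
    [-1.2,2.7,0,0,1],
    [-1.2,2.7,0,0,1]
  ]
}}

```text
time_s: 7.05
ee_pos: [640.0, 70.3, 104.3]
ee_rot: [179.9, 0.3, 114.2]
force: [-0.4, -7.0, 8.0]
gripper_width: 0.5
```

Call:
{"api": "play_rows", "payload": {
  "increments": [
    [-1.2,2.7,0,0,1],
    [-1.2,2.7,0,0,1]
  ]
}}

```text
time_s: 7.3
ee_pos: [637.5, 75.6, 104.3]
ee_rot: [179.9, 0.3, 114.2]
force: [-1.0, -6.6, 7.0]
gripper_width: 0.4
```

Call:
{"api": "play_rows", "payload": {
  "increments": [
    [0,0,5,0,1],
    [0,0,2,0,1],
    [4.0,-9.1,0,0,1],
    [4.0,-9.1,0,0,1],
    [0,0,-4,0,1],
    [0,0,-1.5,0,1],
    [0,0,-1.8,0,1],
    [-0.8,1.8,0,0,1],
    [-1.2,2.7,0,0,1]
  ]
}}

```text
time_s: 8.43
ee_pos: [643.7, 61.9, 104.3]
ee_rot: [179.9, 0.3, 114.1]
force: [-1.4, -6.9, 9.6]
gripper_width: 0.4
```

Call:
{"api": "play_rows", "payload": {
  "increments": [
    [-1.2,2.7,0,0,1],
    [-1.2,2.7,0,0,1],
    [-1.2,2.7,0,0,1]
  ]
}}

```text
time_s: 8.8
ee_pos: [639.9, 69.8, 104.3]
ee_rot: [179.9, 0.3, 114.1]
force: [-1.6, -6.8, 9.2]
gripper_width: 0.8
```

Call:
{"api": "play_rows", "payload": {
  "increments": [
    [-1.2,2.7,0,0,1],
    [-1.2,2.7,0,0,1]
  ]
}}

```text
time_s: 9.05
ee_pos: [637.5, 75.0, 104.3]
ee_rot: [179.9, 0.3, 114.1]
force: [-1.2, -7.7, 9.7]
gripper_width: 0.6
```

Call:
{"api": "play_rows", "payload": {
  "increments": [
    [0,0,5,0,1],
    [0,0,2,0,1],
    [4.0,-9.1,0,0,1],
    [4.0,-9.1,0,0,1],
    [0,0,0,0,1]
  ]
}}

```text
time_s: 9.68
ee_pos: [644.9, 58.4, 108.8]
ee_rot: [-180.0, -0.0, 114.0]
force: [-0.4, 0.1, 0.2]
gripper_width: 0.7
```

Run:
```python
from h import *
st,im=shot('wrist','w4',(220,80,420,240),4)
print(st['ee_pos'],st['ee_rot'],st['force'])
```

```text
[644.91186709  58.41714966 108.76819176] [-1.79981872e+02 -4.50671813e-03  1.14006880e+02] [-0.44962286  0.09780834  0.18449623]
```

View pics/w4.png

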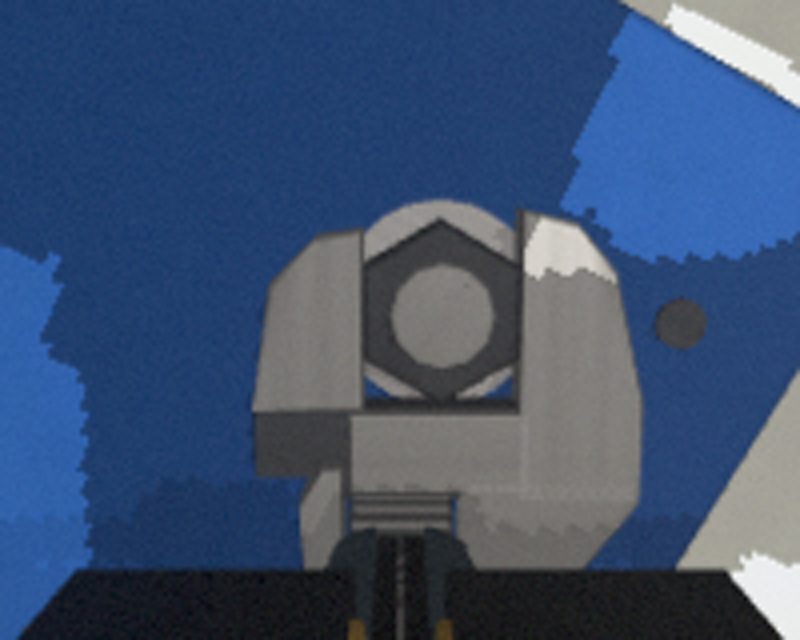

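Call:
{"api": "play_rows", "payload": {
  "increments": [
    [0,0,-4,0,1],
    [0,0,-1.5,0,1],
    [0,0,-1.5,0,1],
    [-0.8,1.8,0,0,1],
    [-1.2,2.7,0,0,1]
  ]
}}

```text
time_s: 10.35
ee_pos: [643.8, 61.6, 104.4]
ee_rot: [179.9, 0.3, 114.2]
force: [-0.3, -8.4, 8.6]
gripper_width: 0.3
```

Call:
{"api": "play_rows", "payload": {
  "increments": [
    [-1.2,2.7,0,0,1],
    [-1.2,2.7,0,0,1]
  ]
}}

```text
time_s: 10.6
ee_pos: [641.5, 66.6, 104.4]
ee_rot: [179.9, 0.4, 114.2]
force: [-0.1, -9.3, 9.0]
gripper_width: 0.3
```

Call:
{"api": "play_rows", "payload": {
  "increments": [
    [-1.2,2.7,0,0,1],
    [-1.2,2.7,0,0,1]
  ]
}}

```text
time_s: 10.85
ee_pos: [640.0, 72.8, 104.4]
ee_rot: [179.7, 0.3, 114.1]
force: [2.2, -5.1, 7.0]
gripper_width: 0.2
```

Call:
{"api": "play_rows", "payload": {
  "increments": [
    [0,0,5,0,1],
    [0,0,2,0,1],
    [3.5,-7.2,0,0,1],
    [3.5,-7.1,0,0,1],
    [0,0,0,0,1]
  ]
}}

```text
time_s: 11.48
ee_pos: [645.0, 59.6, 108.8]
ee_rot: [-180.0, -0.0, 114.0]
force: [-0.6, 0.3, -0.5]
gripper_width: -0.0
```

Run:
```python
from h import *
st,im=shot('wrist','w5',(220,80,420,240),4)
print(st['ee_pos'],st['ee_rot'],st['force'])
```

```text
[645.02249936  59.64289678 108.80261396] [-1.79981380e+02 -6.56748359e-03  1.14023826e+02] [-0.55827905  0.28028545 -0.48545339]
```

View pics/w5.png

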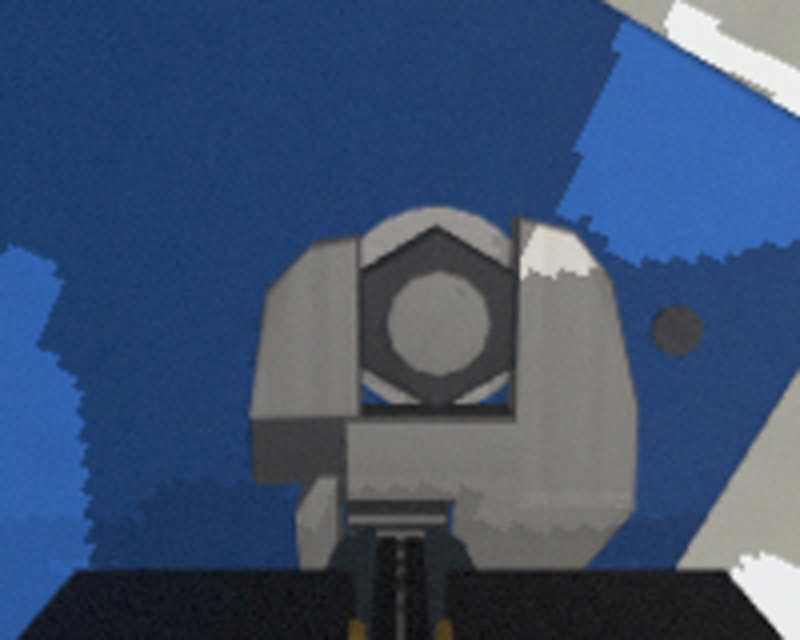

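Call:
{"api": "play_rows", "payload": {
  "increments": [
    [0,0,-4,0,1],
    [0,0,-1.7,0,1],
    [0,0,-1.8,0,1],
    [-0.8,1.8,0,0,1]
  ]
}}

```text
time_s: 12.02
ee_pos: [644.8, 60.7, 104.3]
ee_rot: [179.9, 0.2, 114.2]
force: [-1.2, -7.7, 11.6]
gripper_width: 0.7
```

Call:
{"api": "play_rows", "payload": {
  "increments": [
    [-0.8,1.8,0,0,1],
    [-0.8,1.8,0,0,1]
  ]
}}

```text
time_s: 12.28
ee_pos: [643.9, 62.9, 104.3]
ee_rot: [179.9, 0.4, 114.2]
force: [-1.0, -9.0, 11.9]
gripper_width: 0.5
```

Call:
{"api": "play_rows", "payload": {
  "increments": [
    [-0.8,1.8,0,0,1],
    [-0.8,1.8,0,0,1]
  ]
}}

```text
time_s: 12.52
ee_pos: [642.4, 66.2, 104.3]
ee_rot: [179.9, 0.4, 114.2]
force: [-0.4, -9.5, 10.6]
gripper_width: 0.5
```

Call:
{"api": "play_rows", "payload": {
  "increments": [
    [-0.8,1.8,0,0,1],
    [-0.8,1.8,0,0,1]
  ]
}}

```text
time_s: 12.78
ee_pos: [640.8, 69.6, 104.3]
ee_rot: [179.9, 0.4, 114.2]
force: [-0.1, -9.9, 10.5]
gripper_width: 0.2
```

Call:
{"api": "play_rows", "payload": {
  "increments": [
    [-0.8,1.8,0,0,1],
    [-0.8,1.8,0,0,1]
  ]
}}

```text
time_s: 13.02
ee_pos: [639.6, 73.4, 104.3]
ee_rot: [179.8, 0.4, 114.2]
force: [0.7, -8.2, 10.2]
gripper_width: 0.6
```

Call:
{"api": "play_rows", "payload": {
  "increments": [
    [0,0,10,0,1],
    [0,0,25,-2.5,1],
    [6,-25,5,-4,1],
    [6,-25,0,-4,1],
    [7,-25,0,-4,1],
    [7,-25,0,-4,1],
    [7,-25,0,-4,1],
    [0,0,0,0,1],
    [0,0,0,0,1]
  ]
}}

```text
time_s: 14.15
ee_pos: [670.4, -48.1, 141.5]
ee_rot: [-180.0, -0.0, 91.6]
force: [0.2, -0.4, 0.4]
gripper_width: 0.6
```

Run:
```python
from h import *
st,im=shot('wrist','w6')
print(st['time_s'],st['ee_pos'],st['ee_rot'],st['force'])
st,im=shot('top','t6',(260,120,400,230),5)
```

```text
14.15 [670.40670608 -48.05688835 141.48077658] [-1.79969761e+02 -4.23263844e-02  9.15801091e+01] [ 0.16894133 -0.39047409  0.38879701]
```

View pics/w6.png

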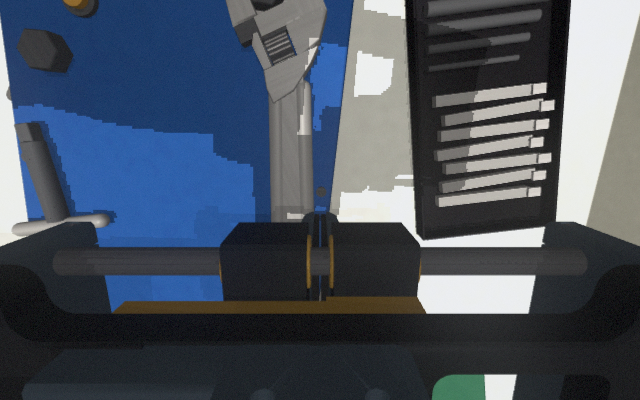

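View pics/t6.png

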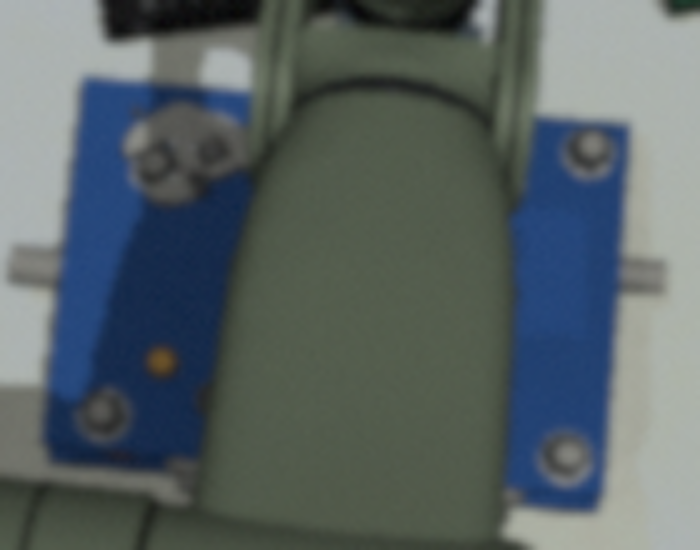

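Run:
```python
from h import *
st=dict(ee_pos=np.array([670.4067,-48.0569,141.481]),ee_rot=np.array([-179.97,-.042,91.58]))
C=cam('wrist',st)
for p in [(271,200),(313,200),(270,120),(310,120)]: print(p,ray(C,p,85).round(1))
im=cv2.imread('pics/w6_raw.png')
print(im[195,255:335].sum(1))
```

```text
(271, 200) [634.7 -35.6  85. ]
(313, 200) [665.7 -34.7  85. ]
(270, 120) [634.7  21.5  85. ]
(310, 120) [662.4  22.2  85. ]
[199 201 199 207 192 194 190 203 192 209 197 199 188 202 202 222 270 295
 301 310 335 338 346 354 340 327 323 315 341 338 345 354 352 347 353 355
 357 364 361 357 345 348 355 357 350 318 315 327 340 352 362 351 331 327
 311 302 293 281 234 225 209 230 202 207 207 200 214 192 207 201 215 216
 230 225 214 197 376 475 474 481]
```

Run:
```python
from h import *
im=cv2.imread('pics/w6_raw.png');cv2.imwrite('pics/w6z.png',cv2.resize(im[60:235,220:370],None,fx=4,fy=3.4,interpolation=cv2.INTER_CUBIC))
```

```text
(no output)
```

View pics/w6z.png

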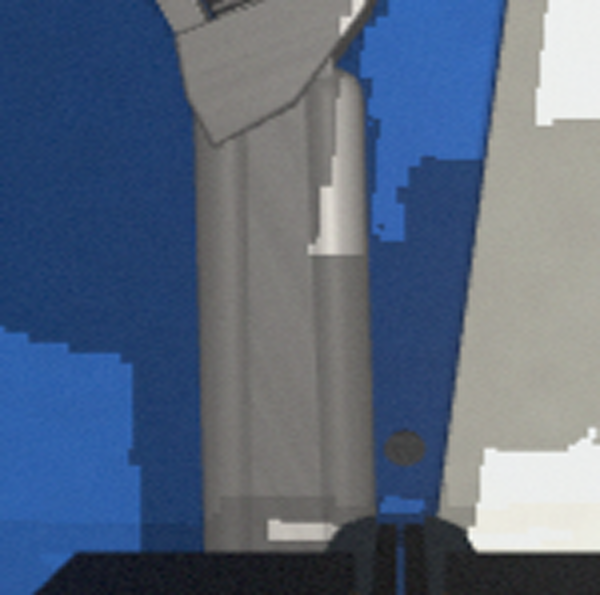

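Call:
{"api": "play_rows", "payload": {
  "increments": [
    [17.5,-2,0,0,1],
    [0,0,-15,0,1],
    [0,0,-15,0,1],
    [0,0,-10,0,1],
    [0,0,-5,0,1],
    [0,0,-5,0,1],
    [0,0,0,0,1]
  ]
}}

```text
time_s: 15.12
ee_pos: [688.0, -50.4, 91.5]
ee_rot: [-180.0, -0.0, 91.6]
force: [0.1, 0.0, 0.2]
gripper_width: 0.7
```

Run:
```python
from h import *
st,im=shot('wrist','w7',(180,0,400,240),3)
print(st['time_s'],st['ee_pos'],st['ee_rot'],st['force'])
```

```text
15.125 [688.00846616 -50.40023959  91.49642843] [-1.79990242e+02 -2.46531623e-03  9.15794039e+01] [0.05866729 0.02359893 0.23357114]
```

View pics/w7.png

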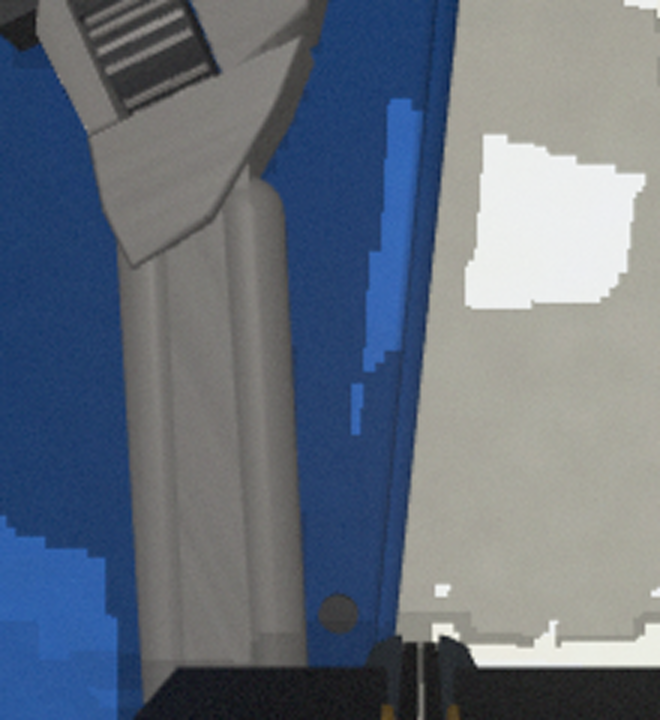

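Call:
{"api": "play_rows", "payload": {
  "increments": [
    [-3,0,0,0,1],
    [-3,0,0,0,1],
    [-2,0,0,0,1],
    [-1,0,0,0,1],
    [-1,0,0,0,1]
  ]
}}

```text
time_s: 15.8
ee_pos: [678.1, -50.4, 91.7]
ee_rot: [180.0, 0.0, 91.6]
force: [-0.7, 0.1, -0.4]
gripper_width: 0.5
```

Call:
{"api": "play_rows", "payload": {
  "increments": [
    [-1,0,0,0,1],
    [-1,0,0,0,1],
    [-1,0,0,0,1]
  ]
}}

```text
time_s: 16.18
ee_pos: [675.1, -50.4, 91.7]
ee_rot: [180.0, 0.0, 91.6]
force: [-0.1, 0.7, -1.1]
gripper_width: 0.5
```

Call:
{"api": "play_rows", "payload": {
  "increments": [
    [-1,0,0,0,1],
    [-1,0,0,0,1],
    [-1,0,0,0,1]
  ]
}}

```text
time_s: 16.55
ee_pos: [672.0, -50.4, 91.7]
ee_rot: [180.0, 0.0, 91.6]
force: [-0.5, 0.7, -0.4]
gripper_width: 0.7
```

Call:
{"api": "play_rows", "payload": {
  "increments": [
    [-1,0,0,0,1],
    [-1,0,0,0,1],
    [-1,0,0,0,1]
  ]
}}

```text
time_s: 16.92
ee_pos: [669.6, -50.4, 91.8]
ee_rot: [179.9, 0.0, 91.6]
force: [1.8, -0.7, -1.2]
gripper_width: 0.4
```

Call:
{"api": "play_rows", "payload": {
  "increments": [
    [-1,0,0,0,1],
    [-1,0,0,0,1],
    [-1,0,0,0,1]
  ]
}}

```text
time_s: 17.3
ee_pos: [666.8, -50.8, 91.9]
ee_rot: [179.9, 0.0, 91.6]
force: [3.7, -1.8, -1.0]
gripper_width: 0.7
```

Call:
{"api": "play_rows", "payload": {
  "increments": [
    [-2.7,-0.7,0,-1,1],
    [-2.7,-0.8,0,-1,1],
    [-2.6,-0.8,0,-1,1]
  ]
}}

```text
time_s: 17.68
ee_pos: [658.0, -52.6, 91.8]
ee_rot: [180.0, -0.0, 88.5]
force: [4.0, -0.3, -0.4]
gripper_width: 1.0
```

Call:
{"api": "play_rows", "payload": {
  "increments": [
    [-2.6,-0.9,0,-1,1],
    [-2.6,-0.9,0,-1,1],
    [-2.6,-0.9,0,-1,1]
  ]
}}

```text
time_s: 18.05
ee_pos: [650.2, -54.7, 91.8]
ee_rot: [180.0, -0.1, 85.5]
force: [4.4, 2.4, 0.4]
gripper_width: 0.6
```

Run:
```python
from h import *
st,im=shot('wrist','w8')
print(st['time_s'],st['ee_pos'],st['ee_rot'],st['force'])
```

```text
18.05 [650.18566307 -54.69472127  91.78293196] [ 1.79991005e+02 -6.68285036e-02  8.55105745e+01] [4.37954346 2.40316952 0.38205685]
```

View pics/w8.png

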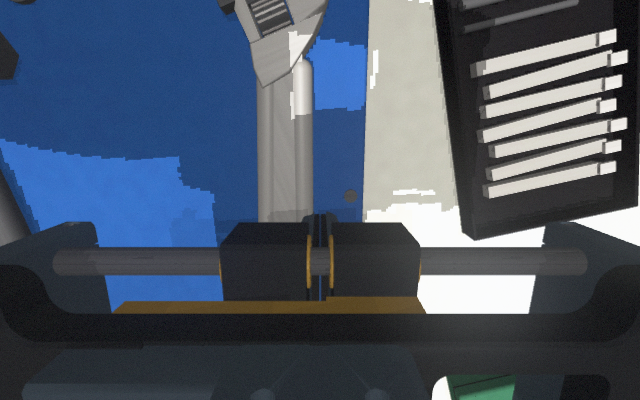

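Call:
{"api": "play_rows", "payload": {
  "increments": [
    [-2.6,-1,0,-1,1],
    [-2.5,-1,0,-1,1],
    [-2.5,-1.1,0,-1,1],
    [-2.5,-1.1,0,-1,1],
    [-2.5,-1.2,0,-1,1]
  ]
}}

```text
time_s: 18.73
ee_pos: [637.5, -60.3, 91.7]
ee_rot: [-180.0, -0.0, 80.5]
force: [3.4, 3.4, -0.2]
gripper_width: 0.5
```

Call:
{"api": "play_rows", "payload": {
  "increments": [
    [-2.5,-1.2,0,-1,1],
    [-2.4,-1.3,0,-1,1],
    [-2.4,-1.3,0,-1,1],
    [-2.4,-1.4,0,-1,1]
  ]
}}

```text
time_s: 19.23
ee_pos: [627.8, -66.3, 91.7]
ee_rot: [180.0, 0.0, 76.5]
force: [3.3, 0.8, 0.9]
gripper_width: 0.7
```

Call:
{"api": "play_rows", "payload": {
  "increments": [
    [-2.4,-1.4,0,-1,1],
    [-2.4,-1.4,0,-1,1],
    [-2.3,-1.5,0,-1,1]
  ]
}}

```text
time_s: 19.6
ee_pos: [620.8, -70.6, 91.7]
ee_rot: [180.0, 0.0, 73.5]
force: [2.8, 0.9, 0.2]
gripper_width: 0.2
```

Call:
{"api": "play_rows", "payload": {
  "increments": [
    [-2.3,-1.5,0,-1,1],
    [-2.3,-1.5,0,-1,1]
  ]
}}

```text
time_s: 19.85
ee_pos: [616.2, -73.5, 91.7]
ee_rot: [180.0, 0.0, 71.5]
force: [3.9, 0.9, 0.6]
gripper_width: 0.7
```

Call:
{"api": "play_rows", "payload": {
  "increments": [
    [-2.2,-1.6,0,-1,1],
    [-2.2,-1.6,0,-1,1]
  ]
}}

```text
time_s: 20.1
ee_pos: [611.8, -76.6, 91.7]
ee_rot: [180.0, 0.0, 69.5]
force: [2.4, 0.5, 0.5]
gripper_width: 0.6
```

Call:
{"api": "play_rows", "payload": {
  "increments": [
    [-1.5,-1.1,0,-0.7,1],
    [-1.5,-1.1,0,-0.7,1]
  ]
}}

```text
time_s: 20.35
ee_pos: [608.8, -78.8, 91.7]
ee_rot: [180.0, 0.0, 68.1]
force: [3.7, 0.5, 0.1]
gripper_width: 0.2
```

Call:
{"api": "play_rows", "payload": {
  "increments": [
    [-1.2,-0.9,0,-0.5,1],
    [-1.2,-0.9,0,-0.5,1]
  ]
}}

```text
time_s: 20.6
ee_pos: [606.4, -80.5, 91.7]
ee_rot: [180.0, -0.0, 67.1]
force: [3.0, 1.3, 0.2]
gripper_width: 0.3
```

Call:
{"api": "play_rows", "payload": {
  "increments": [
    [-1.1,-0.9,0,-0.5,1],
    [-1.1,-0.9,0,-0.5,1]
  ]
}}

```text
time_s: 20.85
ee_pos: [604.3, -82.4, 91.7]
ee_rot: [180.0, 0.0, 66.1]
force: [2.6, 0.1, -0.0]
gripper_width: 0.5
```

Call:
{"api": "play_rows", "payload": {
  "increments": [
    [-1.1,-0.9,0,-0.5,1],
    [-1.1,-0.9,0,-0.5,1]
  ]
}}

```text
time_s: 21.1
ee_pos: [602.1, -84.2, 91.7]
ee_rot: [180.0, 0.0, 65.1]
force: [4.0, -0.5, -0.1]
gripper_width: 0.6
```

Call:
{"api": "play_rows", "payload": {
  "increments": [
    [-1.1,-0.9,0,-0.5,1],
    [-1.1,-0.9,0,-0.5,1]
  ]
}}

```text
time_s: 21.35
ee_pos: [599.8, -86.0, 91.7]
ee_rot: [180.0, 0.0, 64.1]
force: [3.3, -0.1, 0.3]
gripper_width: 0.1
```

Call:
{"api": "play_rows", "payload": {
  "increments": [
    [-1.1,-0.9,0,-0.5,1],
    [-1.1,-0.9,0,-0.5,1]
  ]
}}

```text
time_s: 21.6
ee_pos: [597.6, -87.8, 91.7]
ee_rot: [180.0, 0.0, 63.1]
force: [3.7, 0.0, -0.1]
gripper_width: 0.5
```

Run:
```python
from h import *
st,im=shot('wrist','w9')
print(st['time_s'],st['ee_pos'],st['ee_rot'],st['force'])
st,im=shot('side','s9',(170,100,410,300),3.3)
```

```text
21.6 [597.62917414 -87.77535515  91.66414732] [1.79995336e+02 1.67365820e-03 6.31475014e+01] [ 3.7123144   0.02244132 -0.13357714]
```

View pics/w9.png

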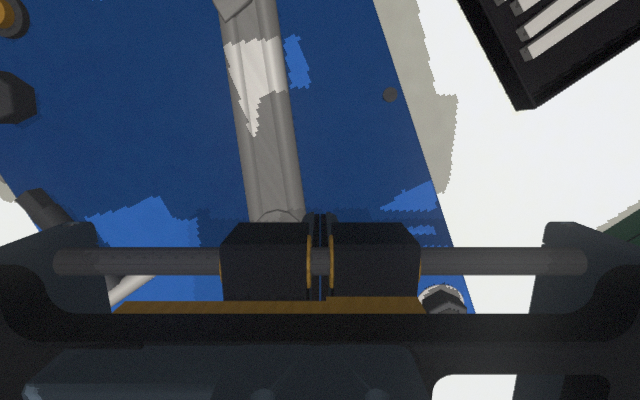

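View pics/s9.png

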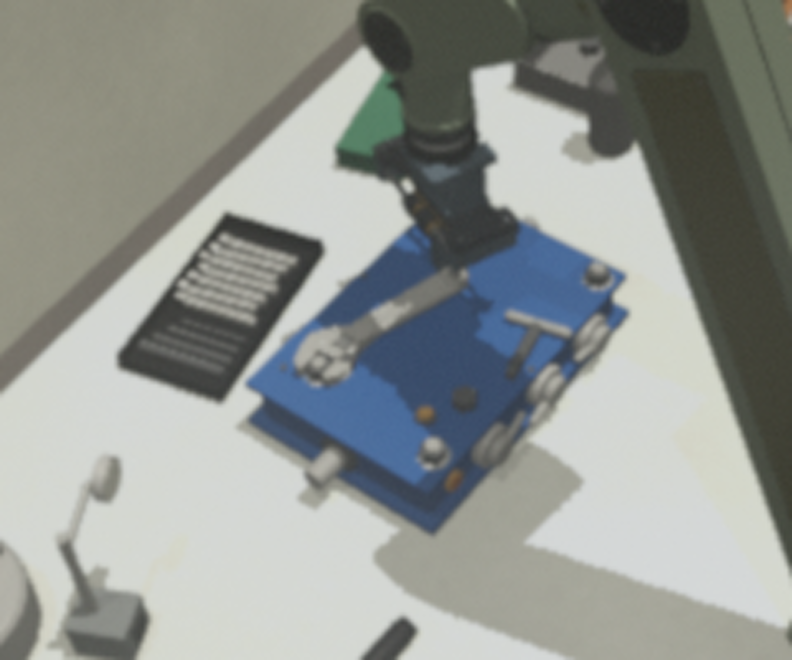

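Call:
{"api": "play_rows", "payload": {
  "increments": [
    [5.8,-1.6,0,0,1],
    [5.8,-1.6,0,2,1],
    [3.1,10.8,0,2,1],
    [3.1,10.8,0,2,1],
    [3.1,10.8,0,2,1],
    [3.1,10.8,0,1,1],
    [0,0,0,0,1]
  ]
}}

```text
time_s: 22.58
ee_pos: [621.9, -46.6, 91.7]
ee_rot: [180.0, -0.0, 72.3]
force: [-0.6, -0.5, 0.0]
gripper_width: 0.6
```

Run:
```python
from h import *
st,im=shot('wrist','w10',(180,0,420,240),3)
print(st['time_s'],st['ee_pos'],st['ee_rot'],st['force'])
```

```text
22.575 [621.89252735 -46.59661632  91.67684483] [ 1.79995114e+02 -1.50206399e-03  7.22794832e+01] [-0.55662651 -0.50154146  0.00482082]
```

View pics/w10.png

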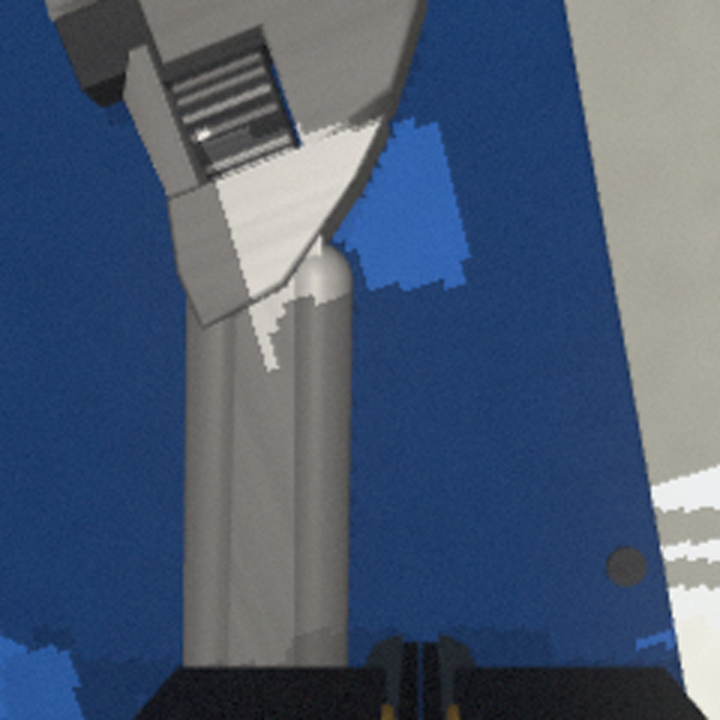

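Call:
{"api": "play_rows", "payload": {
  "increments": [
    [-2.9,0.8,0,0,1],
    [-2.9,0.8,0,0,1],
    [-1.9,0.5,0,0,1],
    [-1.5,0.4,0,0,1]
  ]
}}

```text
time_s: 23.12
ee_pos: [612.3, -45.3, 91.7]
ee_rot: [180.0, 0.0, 72.2]
force: [-0.1, -0.6, -0.6]
gripper_width: 0.7
```

Call:
{"api": "play_rows", "payload": {
  "increments": [
    [-1.5,0.4,0,0,1],
    [-1.5,0.4,0,0,1],
    [-1.5,0.4,0,0,1]
  ]
}}

```text
time_s: 23.5
ee_pos: [608.8, -44.4, 91.9]
ee_rot: [179.9, 0.0, 72.2]
force: [3.1, -1.6, -1.2]
gripper_width: 0.4
```

Call:
{"api": "play_rows", "payload": {
  "increments": [
    [-2,0.3,0,-0.7,1],
    [-2,0.3,0,-0.7,1]
  ]
}}

```text
time_s: 23.75
ee_pos: [604.2, -43.6, 91.8]
ee_rot: [179.9, 0.0, 70.7]
force: [3.4, -1.5, -0.3]
gripper_width: 0.6
```

Call:
{"api": "play_rows", "payload": {
  "increments": [
    [-2,0.4,0,-0.7,1],
    [-2,0.4,0,-0.7,1]
  ]
}}

```text
time_s: 24.0
ee_pos: [600.0, -42.7, 91.8]
ee_rot: [180.0, 0.0, 69.3]
force: [3.1, -2.4, -0.0]
gripper_width: 0.5
```

Call:
{"api": "play_rows", "payload": {
  "increments": [
    [-2,0.4,0,-0.7,1],
    [-1.5,0.3,0,-0.6,1]
  ]
}}

```text
time_s: 24.25
ee_pos: [596.5, -41.9, 91.8]
ee_rot: [180.0, 0.0, 68.0]
force: [3.7, -3.1, -1.4]
gripper_width: 0.6
```

Call:
{"api": "play_rows", "payload": {
  "increments": [
    [-1.5,0.3,0,-0.6,1],
    [-1.5,0.3,0,-0.6,1]
  ]
}}

```text
time_s: 24.5
ee_pos: [593.5, -41.3, 91.8]
ee_rot: [180.0, -0.0, 66.8]
force: [3.9, -2.4, 0.9]
gripper_width: 0.7
```

Call:
{"api": "play_rows", "payload": {
  "increments": [
    [-1.5,0.4,0,-0.6,1],
    [-1.5,0.4,0,-0.5,1]
  ]
}}

```text
time_s: 24.75
ee_pos: [590.9, -40.5, 91.8]
ee_rot: [179.9, -0.0, 65.7]
force: [5.3, -4.5, -1.2]
gripper_width: 0.4
```

Call:
{"api": "play_rows", "payload": {
  "increments": [
    [-1,0.3,0,-0.3,1],
    [0,0,0,0,1]
  ]
}}

```text
time_s: 25.0
ee_pos: [590.2, -40.3, 91.8]
ee_rot: [179.9, -0.0, 65.5]
force: [5.4, -3.0, 0.8]
gripper_width: 0.3
```

Call:
{"api": "play_rows", "payload": {
  "increments": [
    [-1,0.3,0,-0.3,1],
    [0,0,0,0,1]
  ]
}}

```text
time_s: 25.25
ee_pos: [589.6, -40.1, 91.8]
ee_rot: [179.8, -0.0, 65.2]
force: [4.8, -3.1, -1.9]
gripper_width: 0.7
```

Call:
{"api": "play_rows", "payload": {
  "increments": [
    [-1,0.3,0,0,1],
    [0,0,0,0,1]
  ]
}}

```text
time_s: 25.5
ee_pos: [589.0, -39.9, 91.9]
ee_rot: [179.8, -0.1, 65.2]
force: [6.3, -2.7, -2.1]
gripper_width: 0.1
```

Call:
{"api": "play_rows", "payload": {
  "increments": [
    [-1,0.3,0,0,1],
    [-1,0.3,0,0,1],
    [0,0,0,0,1]
  ]
}}

```text
time_s: 25.88
ee_pos: [588.0, -39.5, 92.1]
ee_rot: [179.7, -0.1, 65.2]
force: [7.6, -4.4, -2.7]
gripper_width: 0.8
```

Call:
{"api": "play_rows", "payload": {
  "increments": [
    [-1,0.3,0,0,1],
    [-1,0.3,0,0,1],
    [0,0,0,0,1]
  ]
}}

```text
time_s: 26.25
ee_pos: [585.8, -38.6, 92.0]
ee_rot: [179.7, -0.1, 65.2]
force: [8.8, -4.1, -3.0]
gripper_width: 0.6
```

Run:
```python
from h import *
st,im=shot('wrist','w11',(180,0,420,240),3)
print(st['time_s'],st['ee_pos'],st['ee_rot'],st['force'])
```

```text
26.25 [585.83838984 -38.59253834  92.02922639] [ 1.79697521e+02 -1.08259855e-01  6.51513504e+01] [ 8.75916567 -4.05312746 -3.04325718]
```

View pics/w11.png

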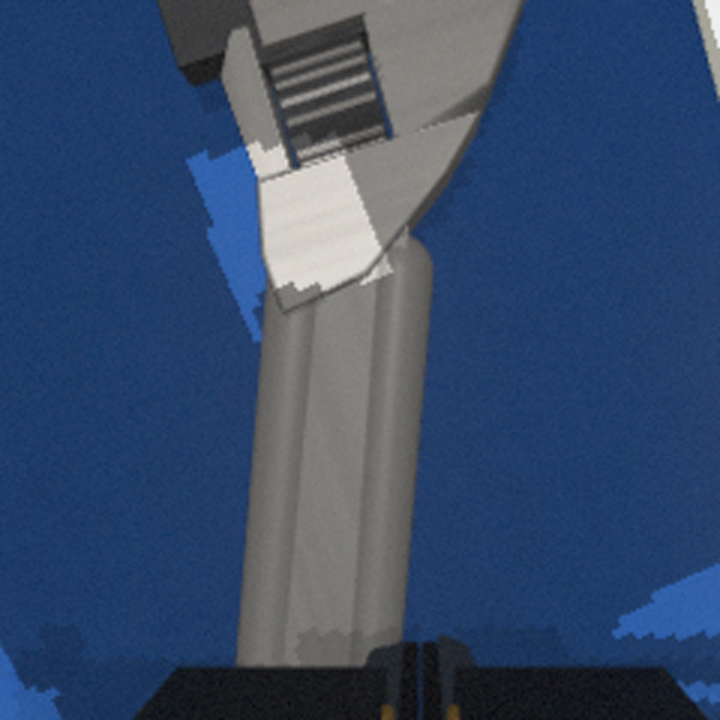

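Call:
{"api": "play_rows", "payload": {
  "increments": [
    [-0.9,0.4,0,-0.5,1],
    [-0.9,0.4,0,-0.5,1],
    [0,0,0,0,1]
  ]
}}

```text
time_s: 26.68
ee_pos: [584.8, -38.2, 92.3]
ee_rot: [179.6, -0.1, 64.2]
force: [8.4, -4.6, -2.4]
gripper_width: 0.6
```

Call:
{"api": "play_rows", "payload": {
  "increments": [
    [-0.9,0.4,0,-0.5,1],
    [-0.9,0.4,0,-0.5,1],
    [0,0,0,0,1]
  ]
}}

```text
time_s: 27.05
ee_pos: [583.6, -37.9, 92.5]
ee_rot: [179.5, -0.1, 63.2]
force: [10.0, -5.9, -3.6]
gripper_width: 0.4
```

Call:
{"api": "play_rows", "payload": {
  "increments": [
    [4,-1.8,0,0,1],
    [5,-2.2,0,0,1],
    [3,-1.4,0,0,1],
    [0,0,30,0,1],
    [3,20,30,0,1],
    [4,30,0,0,1],
    [4,30,0,0,1],
    [4,30,0,0,1],
    [0,0,0,0,1],
    [0,0,0,0,1]
  ]
}}

```text
time_s: 28.3
ee_pos: [606.0, 67.5, 151.2]
ee_rot: [-179.9, 0.1, 63.2]
force: [-0.1, 0.3, -0.4]
gripper_width: 0.6
```

Run:
```python
from h import *
st,im=shot('wrist','w12',(200,40,440,240),3)
print(st['time_s'],st['ee_pos'],st['ee_rot'],st['force'])
```

```text
28.3 [605.95760899  67.4807347  151.24258676] [-1.79906656e+02  8.15287404e-02  6.32026055e+01] [-0.12911695  0.30895221 -0.40034652]
```

View pics/w12.png

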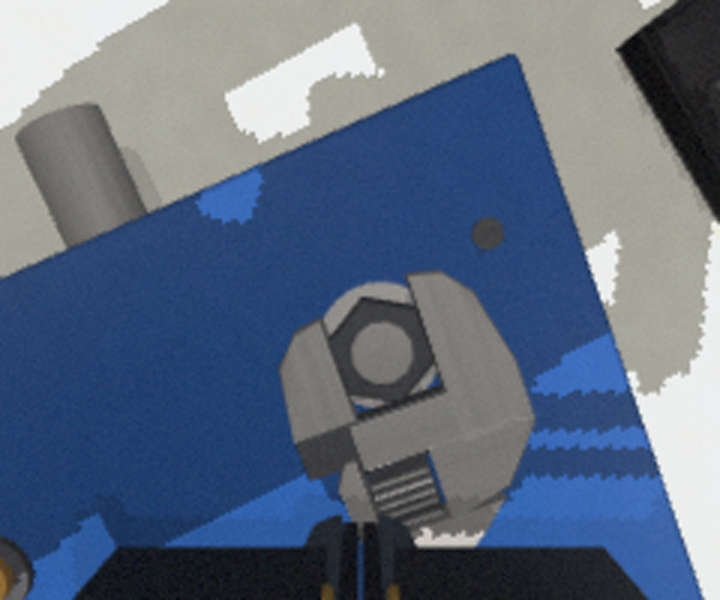

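```bash
python3 - <<'E'
from h import *
def ang(st,off,s,p,q,z):
    C=cam('wrist',st);a=ray(C,(off[0]+p[0]/s,off[1]+p[1]/s),z);b=ray(C,(off[0]+q[0]/s,off[1]+q[1]/s),z);d=b-a;return np.degrees(np.arctan2(d[1],d[0])).round(1),np.linalg.norm(d).round(1)
s5=dict(ee_pos=np.array([645.02,59.64,108.8]),ee_rot=np.array([-179.98,-.006,114.02]))
s12=dict(ee_pos=np.array([605.957,67.48,151.24]),ee_rot=np.array([-179.9066,.0815,63.2026]))
print('w5 fixed',ang(s5,(220,80),4,(515,418),(516,220),88),'sliding',ang(s5,(220,80),4,(360,412),(359,238),88),'throat',ang(s5,(220,80),4,(515,420),(348,420),88))
print('w12 fixed',ang(s12,(200,40),3,(443,388),(408,278),88),'sliding',ang(s12,(200,40),3,(357,418),(322,322),88),'throat',ang(s12,(200,40),3,(443,390),(353,424),88))
print('gear edges far',ang(s12,(200,40),3,(517,55),(700,598),72),'left',ang(s12,(200,40),3,(517,55),(0,277),72))
# automatic hex: dark segmentation
for f,c in(('w5',None),('w12',None)):
    im=cv2.imread(f'pics/{f}.png');g=cv2.cvtColor(im,cv2.COLOR_BGR2GRAY);sat=cv2.cvtColor(im,cv2.COLOR_BGR2HSV)[:,:,1]
    print(f,g.shape)
E
python3 - <<'E'
import cv2
im=cv2.imread('pics/w12_raw.png')[125:185,290:385]
cv2.imwrite('pics/w12n.png',cv2.resize(im,None,fx=8,fy=8,interpolation=cv2.INTER_CUBIC))
E
```

```text
w5 fixed (np.float64(115.0), np.float64(29.3)) sliding (np.float64(113.9), np.float64(25.8)) throat (np.float64(-156.0), np.float64(25.3))
w12 fixed (np.float64(81.9), np.float64(28.0)) sliding (np.float64(82.9), np.float64(25.1)) throat (np.float64(174.1), np.float64(23.9))
gear edges far (np.float64(-94.6), np.float64(152.1)) left (np.float64(175.1), np.float64(141.2))
w5 (640, 800)
w12 (600, 720)
```

View pics/w12n.png

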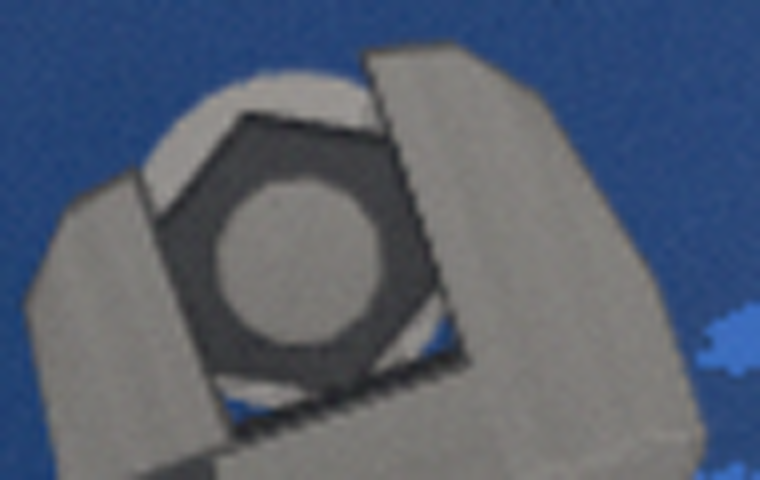

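Call:
{"api": "play_rows", "payload": {
  "increments": [
    [-3,-30,0,-1,1],
    [-3,-30,0,-1,1],
    [-2,-30,0,-0.7,1],
    [-1,-22,0,0,1],
    [0,0,-30,0,1],
    [0,0,-20,0,1],
    [0,0,-8,0,1],
    [0,0,0,0,1]
  ]
}}

```text
time_s: 29.35
ee_pos: [597.8, -44.4, 93.5]
ee_rot: [-180.0, 0.0, 60.5]
force: [-0.5, 0.3, 0.6]
gripper_width: 0.8
```

Call:
{"api": "play_rows", "payload": {
  "increments": [
    [-3.5,1.9,0,0,1],
    [-2.6,1.5,0,0,1],
    [-1.7,1,0,0,1],
    [0,0,0,0,1]
  ]
}}

```text
time_s: 29.85
ee_pos: [590.0, -39.6, 93.9]
ee_rot: [180.0, -0.0, 60.5]
force: [0.9, 0.1, -0.5]
gripper_width: 0.4
```

Call:
{"api": "play_rows", "payload": {
  "increments": [
    [-1.3,0.7,0,0,1],
    [-1.3,0.7,0,0,1],
    [0,0,0,0,1]
  ]
}}

```text
time_s: 30.22
ee_pos: [588.4, -38.7, 94.0]
ee_rot: [179.9, -0.0, 60.5]
force: [3.2, -1.6, 0.3]
gripper_width: 0.3
```

Call:
{"api": "play_rows", "payload": {
  "increments": [
    [-0.9,0.5,0,0,1],
    [-0.9,0.5,0,0,1],
    [0,0,0,0,1]
  ]
}}

```text
time_s: 30.6
ee_pos: [586.9, -38.0, 94.1]
ee_rot: [179.8, -0.0, 60.5]
force: [4.8, -3.4, -0.9]
gripper_width: 0.4
```

Call:
{"api": "play_rows", "payload": {
  "increments": [
    [-0.9,0.5,0,0,1],
    [-0.9,0.5,0,0,1],
    [0,0,0,0,1]
  ]
}}

```text
time_s: 30.98
ee_pos: [586.0, -37.4, 94.4]
ee_rot: [179.7, -0.0, 60.5]
force: [5.9, -5.5, -0.9]
gripper_width: 0.2
```

Call:
{"api": "play_rows", "payload": {
  "increments": [
    [-0.9,0.5,0,0,1],
    [-0.9,0.5,0,0,1],
    [0,0,0,0,1]
  ]
}}

```text
time_s: 31.35
ee_pos: [585.0, -36.8, 94.6]
ee_rot: [179.6, -0.1, 60.5]
force: [6.9, -5.7, -0.8]
gripper_width: 0.5
```

Call:
{"api": "play_rows", "payload": {
  "increments": [
    [-0.9,0.5,0,0,1],
    [-0.9,0.5,0,0,1],
    [0,0,0,0,1]
  ]
}}

```text
time_s: 31.72
ee_pos: [583.9, -36.2, 94.9]
ee_rot: [179.5, -0.1, 60.5]
force: [8.5, -5.8, -2.0]
gripper_width: 0.4
```

Call:
{"api": "play_rows", "payload": {
  "increments": [
    [-0.9,0.5,0,0,1],
    [-0.9,0.5,0,0,1],
    [0,0,0,0,1]
  ]
}}

```text
time_s: 32.1
ee_pos: [582.9, -35.6, 95.1]
ee_rot: [179.4, -0.1, 60.5]
force: [8.6, -6.9, -1.2]
gripper_width: 0.6
```

Run:
```python
from h import *
st,im=shot('wrist','w13',(180,0,420,240),3)
print(st['time_s'],st['ee_pos'],st['ee_rot'],st['force'])
st,im=shot('side','s13',(220,120,360,240),5)
```

```text
32.1 [582.89298408 -35.59886207  95.14711877] [ 1.79352551e+02 -9.06635912e-02  6.05195154e+01] [ 8.63072793 -6.94504462 -1.24318249]
```

View pics/w13.png

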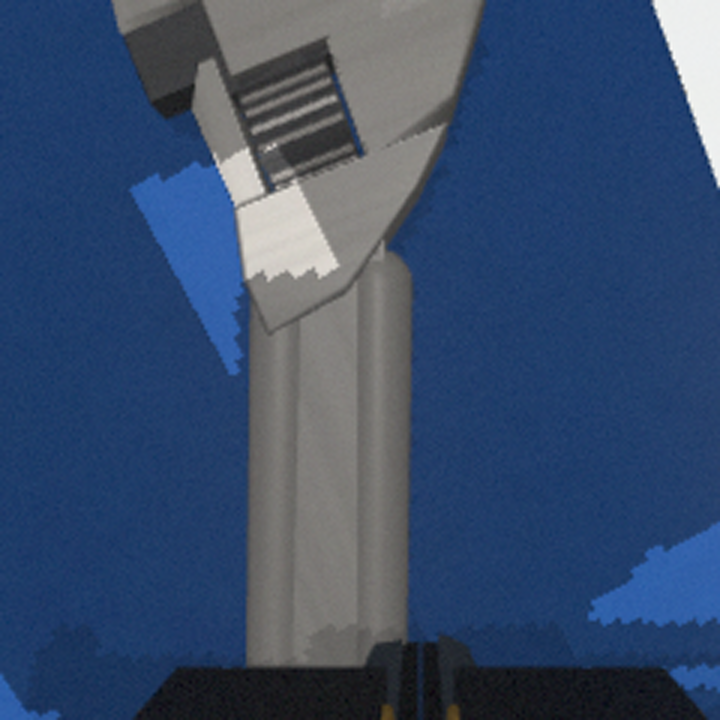

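View pics/s13.png

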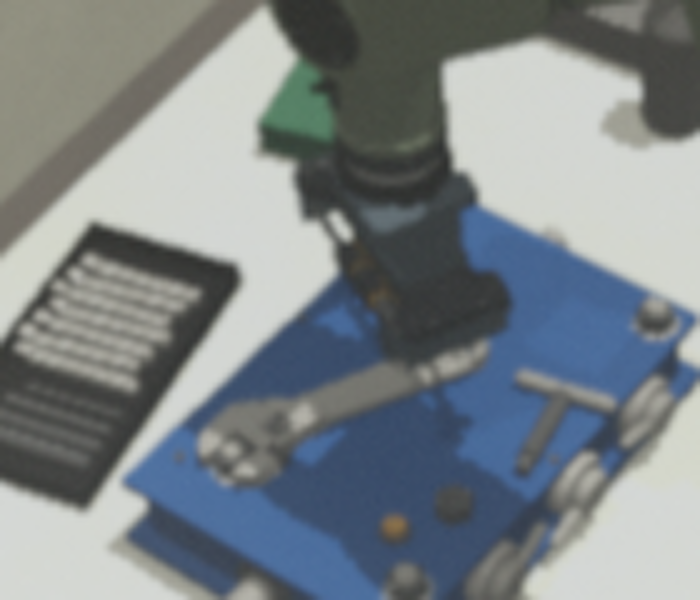

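Call:
{"api": "play_rows", "payload": {
  "increments": [
    [-0.9,0.5,-0.3,0,1],
    [-0.9,0.5,-0.3,0,1],
    [-0.9,0.5,0,0,1],
    [-0.9,0.5,0,0,1],
    [0,0,0,0,1]
  ]
}}

```text
time_s: 32.83
ee_pos: [579.9, -34.0, 95.1]
ee_rot: [179.3, -0.1, 60.5]
force: [9.2, -8.8, 0.8]
gripper_width: 0.1
```

Call:
{"api": "play_rows", "payload": {
  "increments": [
    [-0.9,0.5,-0.3,0,1],
    [-0.9,0.5,-0.3,0,1],
    [-0.9,0.5,0,0,1],
    [0,0,0,0,1],
    [0,0,0,0,1]
  ]
}}

```text
time_s: 33.45
ee_pos: [578.5, -33.3, 95.0]
ee_rot: [179.1, -0.1, 60.5]
force: [10.6, -11.2, 2.1]
gripper_width: -0.1
```

Call:
{"api": "play_rows", "payload": {
  "increments": [
    [3.5,-2,0,0,1],
    [4.4,-2.5,0,0,1],
    [4.4,-2.5,0,0,1],
    [5,-2.8,0,0,1],
    [0,0,30,0,1],
    [5,25,30,1,1],
    [6,30,0,1,1],
    [6,30,0,1,1],
    [6,30,0,0,1],
    [0,0,0,0,1],
    [0,0,0,0,1]
  ]
}}

```text
time_s: 34.83
ee_pos: [611.6, 74.9, 151.8]
ee_rot: [-179.9, 0.1, 63.5]
force: [0.1, -0.5, -0.0]
gripper_width: 0.3
```

Run:
```python
from h import *
st,im=shot('wrist','w14')
print(st['time_s'],st['ee_pos'],st['ee_rot'],st['force'])
im=cv2.imread('pics/w14_raw.png')[100:220,260:420]
cv2.imwrite('pics/w14n.png',cv2.resize(im,None,fx=5,fy=5,interpolation=cv2.INTER_CUBIC))
```

```text
34.825 [611.63038017  74.87118688 151.78408143] [-1.79898287e+02  9.35251289e-02  6.35005489e+01] [ 0.13307481 -0.49082252 -0.04477994]
```

View pics/w14n.png

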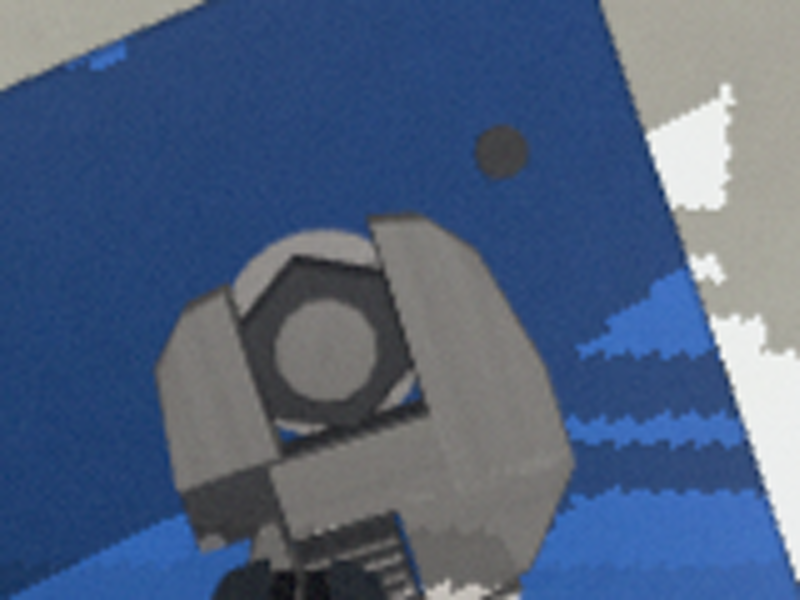

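```bash
cat > lines.py <<'E'
from h import *
def L(f,st,box,minlen,z=88):
    im=cv2.imread(f'pics/{f}_raw.png',0);x0,y0,x1,y1=box
    s=3;g=cv2.resize(im[y0:y1,x0:x1],None,fx=s,fy=s,interpolation=cv2.INTER_CUBIC)
    ls=cv2.createLineSegmentDetector().detect(g)[0][:,0];C=cam('wrist',st);o=[]
    for l in ls:
        p=ray(C,(x0+(l[0]+.5)/s-.5,y0+(l[1]+.5)/s-.5),z);q=ray(C,(x0+(l[2]+.5)/s-.5,y0+(l[3]+.5)/s-.5),z);d=q-p;n=np.linalg.norm(d)
        if n>minlen:o.append((round(float(np.degrees(np.arctan2(d[1],d[0])))%180,1),round(float(n),1),((p+q)/2)[:2].round(0)))
    for a in sorted(o,key=lambda a:a[0]):print(f,*a)
S=lambda p,r:dict(ee_pos=np.array(p),ee_rot=np.array(r))
E
python3 - <<'E'
from lines import *
L('w1',S([651.7176,51.246,149.827],[-179.9708,-.0486,118.1078]),(285,115,375,200),11)
L('w5',S([645.02,59.64,108.8],[-179.98,-.006,114.02]),(275,120,385,205),11)
L('w12',S([605.957,67.48,151.24],[-179.9066,.0815,63.2026]),(285,125,385,210),11)
L('w14',S([611.63,74.87,151.784],[-179.8983,.0935,63.5]),(285,135,385,210),11)
E
```

```text
w1 23.4 14.1 [642.  67.]
w1 23.4 13.4 [638.  77.]
w1 23.5 13.8 [643.  66.]
w1 23.5 13.8 [642.  70.]
w1 23.6 14.4 [642.  68.]
w1 23.6 25.8 [638.  91.]
w1 23.6 13.7 [639.  75.]
w1 23.6 13.9 [643.  65.]
w1 23.7 13.4 [639.  76.]
w1 23.9 15.3 [640.  73.]
w1 24.7 16.5 [618.  83.]
w1 54.7 11.7 [642.  99.]
w1 54.8 13.6 [622. 112.]
w1 74.6 15.9 [670.  83.]
w1 103.5 18.8 [608.  89.]
w1 113.9 12.4 [621. 100.]
w1 114.0 20.7 [632.  68.]
w1 114.7 12.1 [629.  81.]
w1 116.8 15.6 [628.  62.]
w1 120.1 11.3 [666. 105.]
w1 125.7 12.3 [659. 114.]
w1 174.0 14.2 [633. 117.]
w1 174.6 12.5 [630.  94.]
w5 24.3 25.2 [637.  91.]
w5 26.0 14.9 [619.  84.]
w5 54.7 12.9 [622. 113.]
w5 103.9 19.2 [609.  90.]
w5 113.8 21.7 [644. 106.]
w5 114.4 12.3 [628.  81.]
w5 114.6 11.8 [620. 103.]
w5 114.8 12.3 [668.  98.]
w5 127.5 16.6 [661. 111.]
w5 173.7 11.8 [632. 117.]
w12 6.8 11.2 [640.  59.]
w12 24.6 11.9 [627. 116.]
w12 43.7 13.1 [650.  65.]
w12 72.8 18.6 [604. 103.]
w12 82.8 15.8 [630.  69.]
w12 82.8 11.2 [615.  86.]
w12 82.9 29.5 [643. 104.]
w12 83.4 25.5 [620. 105.]
w12 84.3 13.9 [659.  80.]
w12 96.8 22.0 [659.  97.]
w12 143.6 12.7 [638. 115.]
w12 171.9 11.1 [633.  90.]
w12 172.6 14.2 [621.  72.]
w12 172.6 14.1 [621.  73.]
w12 173.0 14.7 [621.  75.]
w12 173.3 15.1 [621.  70.]
w12 173.4 12.1 [621.  67.]
w12 173.6 14.7 [620.  69.]
w12 174.2 16.2 [610.  93.]
w14 24.6 12.7 [628. 117.]
w14 41.6 13.9 [652.  67.]
w14 71.3 19.0 [605. 105.]
w14 81.3 19.5 [644. 105.]
w14 81.9 26.1 [620. 106.]
w14 82.2 11.7 [615.  86.]
w14 82.6 17.0 [658.  80.]
w14 95.5 19.3 [658.  98.]
w14 144.0 12.6 [639. 116.]
w14 171.7 24.7 [629.  91.]
w14 173.4 15.6 [610.  94.]
```

```bash
sed -i 's/\.round(0)/.round(2)/' lines.py; python3 - <<'E' > o.txt
from lines import *
L('w1',S([651.7176,51.246,149.827],[-179.9708,-.0486,118.1078]),(285,115,375,200),7)
L('w5',S([645.02,59.64,108.8],[-179.98,-.006,114.02]),(275,120,385,205),7)
L('w12',S([605.957,67.48,151.24],[-179.9066,.0815,63.2026]),(285,125,385,210),7)
L('w14',S([611.63,74.87,151.784],[-179.8983,.0935,63.5]),(285,135,385,210),7)
E
python3 - <<'E'
import re,math
for l in open('o.txt'):
    f,a,n,*r=l.replace('[',' ').replace(']',' ').split();a=float(a);x,y=float(r[0]),float(r[1])
    lo,hi=(110,119) if f in('w1','w5') else (79,87)
    if lo<a<hi:
        t=math.radians({'w1':114.2,'w5':114.3,'w12':83,'w14':81.8}[f]);print(f,a,n,x,y,'off_y',round(-(x-632)*math.sin(t)+(y-104)*math.cos(t),2),'along',round((x-632)*math.cos(t)+(y-104)*math.sin(t),1))
E
```

```text
w1 113.7 10.3 647.57 101.32 off_y -13.1 along -8.8
w1 113.9 12.4 621.03 100.25 off_y 11.54 along 1.1
w1 114.0 20.7 632.48 67.7 off_y 14.44 along -33.3
w1 114.5 10.4 670.39 95.18 off_y -31.4 along -23.8
w1 114.7 12.1 628.52 80.51 off_y 12.8 along -20.0
w1 115.9 7.5 639.16 120.48 off_y -13.29 along 12.1
w1 115.9 8.0 650.91 70.39 off_y -3.47 along -38.4
w1 116.1 10.0 619.51 99.12 off_y 13.39 along 0.7
w1 116.8 15.6 627.88 62.41 off_y 20.81 along -36.2
w1 118.5 8.4 623.5 90.47 off_y 13.3 along -8.9
w5 113.8 21.7 644.31 106.3 off_y -12.17 along -3.0
w5 114.4 12.3 627.7 80.59 off_y 13.55 along -19.6
w5 114.6 11.8 619.77 102.67 off_y 11.69 along 3.8
w5 114.6 10.4 624.36 92.33 off_y 11.77 along -7.5
w5 114.8 12.3 667.97 98.48 off_y -30.51 along -19.8
w12 82.8 15.8 630.0 69.14 off_y -2.26 along -34.8
w12 82.8 11.2 615.16 86.06 off_y 14.53 along -19.9
w12 82.9 29.5 643.33 103.57 off_y -11.3 along 1.0
w12 83.4 25.5 619.63 105.14 off_y 12.42 along -0.4
w12 84.3 13.9 658.96 79.86 off_y -29.7 along -20.7
w14 81.3 19.5 643.62 105.26 off_y -11.32 along 2.9
w14 81.9 26.1 619.72 105.66 off_y 12.39 along -0.1
w14 82.2 11.7 614.74 86.44 off_y 14.58 along -19.8
w14 82.6 17.0 658.46 79.87 off_y -29.63 along -20.1
```

Call:
{"api": "play_rows", "payload": {
  "increments": [
    [-10,0,30,0,1],
    [-40,0,40,0,1],
    [-50,0,30,0,1],
    [-50,0,0,0,1],
    [-50,0,0,0,1],
    [-50,0,0,0,1],
    [0,0,0,0,1],
    [0,0,0,0,1]
  ]
}}

```text
time_s: 35.88
ee_pos: [363.0, 74.9, 252.9]
ee_rot: [179.9, -0.0, 63.4]
force: [0.4, -0.0, 0.7]
gripper_width: 0.3
```

Run:
```python
from h import *
st,im=shot('top','t15',(250,110,410,240),4.6)
st,im=shot('side','s15',(170,100,410,300),3.3)
print(st['time_s'],st['ee_pos'],st['force'])
C=cam('top')
```

```text
35.925 [363.44665818  74.98864139 252.73254728] [-0.24914554 -0.10889018 -0.34919674]
```

View pics/t15.png

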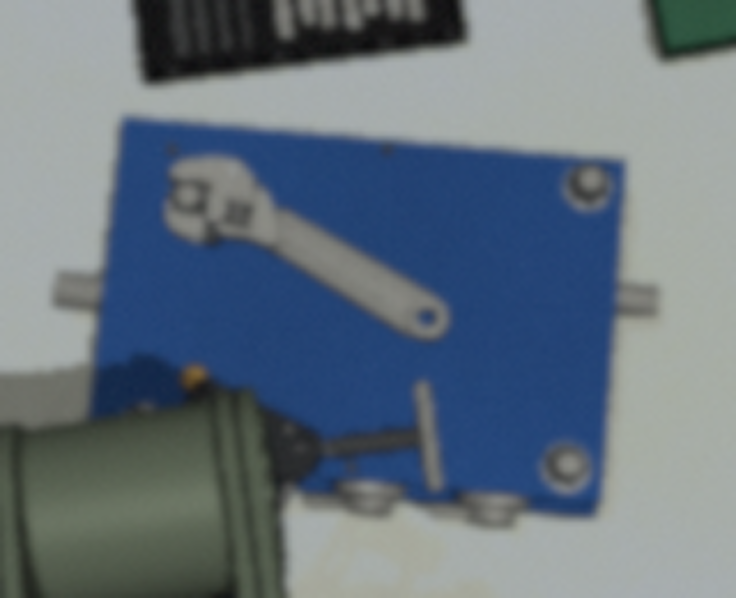

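View pics/s15.png

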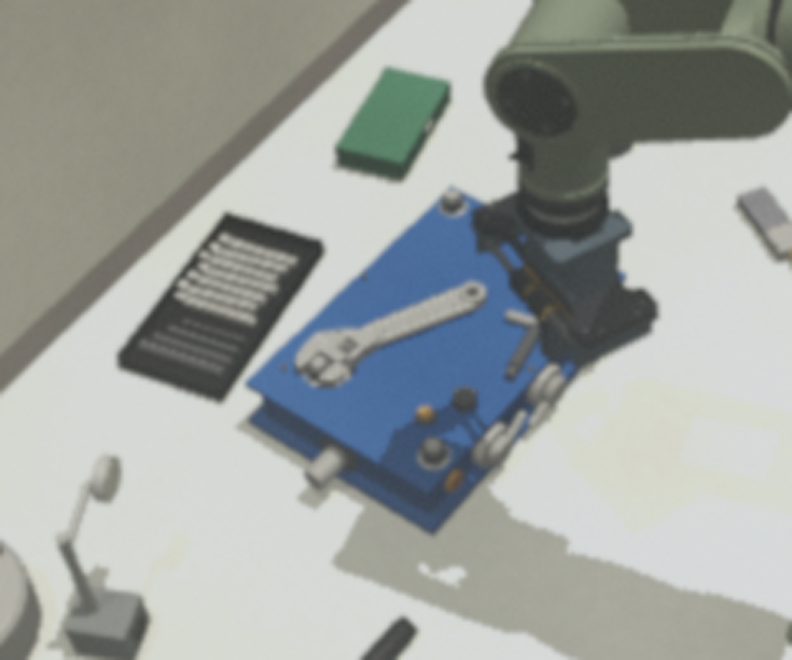

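Run:
```python
from workcell import env
print(env.job_done(), env.state()['time_s'])
```

```text
the job is handed in; nothing more can be done
the job is handed in; nothing more can be done
```

I closed the jaw on the nut, swung the handle clockwise until the nut pulled up tight, and handed the job in at about 36 s. No verdict was reported, so what follows rests on my own checks.

**What I did:**
- **Jaw:** Five strokes of the closed fingertip on the knurled wheel, at about 7 to 12 N, until the fingertip slipped on it.
- **Handle:** I pushed it from the far side. It moved freely at about 4 N, then met a stop. I raised the push to about 15 N to be sure.
- **A mistake:** During the first swing I steered along the wrong arc, and the fingertip slid out almost to the end of the handle. I backed off, moved back in and finished the swing.

**What the last checks showed:**
- **Jaw opening:** About 23.7 to 23.9 mm by camera, against 26.6 mm at the start. That is snug within the accuracy of the measurement.
- **Nut turn:** About 30° (0.53 rad) from the nut's edges, and 31 to 32.5° from the wrench. The nut's edges did not move between the 11 N and 15 N pushes, so I take it as fully tight.
- **Surroundings:** The wrench looks flat, with its mouth over the nut. The chuck key, spare nut and dial stand look undisturbed in the last pictures, and the arm is clear of everything. I did not check the bottle, screwdriver, brush or lathe centre individually.

**What disagreed:** By the end the wrench appeared about 2° further round than the nut's flats. That may be measurement error or slight play. I could not read the nut's angle directly, so the 0.48 rad or more is inferred from the hard stop and the measured turn.

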